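Serve the lime with the tongs

TASK

Lift the clear dome cover off the cutting board and stand it upright on the bare worktop, clear of the board. Then pick up the spring tongs, squeeze them on the lime and lift it about 15 cm above the board, without the fingers ever touching the lime. Finish while holding the lime up in the tongs, motionless; do not put it down, and leave the salt shaker, pepper mill and mug where they stand.

Things in the scene. Friction and masses are not known exactly. Their poses are not given: they have to be found in the camera images.
- board: Wooden cutting board, 280 (its y) x 235 (its x) x 22 mm thick, fixed, its long side (y) roughly along the world's x. Origin at the centre of its underside on the worktop; its top is at z = 22 mm. It stands on the left or on the right of the robot's middle, the tongs on the other side.
- lime: The lime: a green ellipsoid 60 mm long and 48 mm thick, 40 to 90 g, lying loose on the board under the cover. Origin at the middle of its underside as it lies at the start; its own x axis is its long axis, which then points roughly along the world's +x (within 0.6 rad).
- lime_center (a point): Centre of the lime, 24 mm above the board's top at the start.
- cover: Clear round dome cover with a wooden knob on top, 124 mm across at the open rim, 113 mm high in all, walls 4 mm, about 0.22 kg, loose; it stands rim down on the board over the lime, not quite concentric with it. Origin at the centre of the rim's plane, z up.
- cover_knob (a point): Middle of the cover's wooden knob, 28 mm across, on the axis 98 mm above the rim; the knob's straight side runs from 10 mm below this point to 11 mm above it, the glass begins 21 mm below it.
- tongs: Spring tongs, 245 mm long, 0.13 kg, lying loose on their side: two thin steel arms left and right of the tongs' x axis, hinged at the back (x = -115 mm), sprung wide open, at most 30 mm high. Origin on the worktop midway between the two black finger grips, near the centre of mass; x points to the jaws, z up, y is the line along which they are squeezed.
- tongs_jaws (a point): Point midway between the open jaws, 105 mm ahead of the tongs' origin and 15 mm above their underside. The cupped jaws are 30 mm high, 50 mm long, inside 80 mm apart when open (70 mm at their bent-in ends), outside 86 mm wide. They close 1.9 times as far as the grips.
- tongs_arm (a joint): Angle by which the tongs are squeezed, rad: 0 sprung open, about 0.15 with the lime between the jaws across its thickness, 0.28 fully shut. The spring takes about 9 N on the grips at the lime; of more grip than that about half presses on the lime.
- salt: Bystander: salt shaker, 44 mm across, 90 mm high; origin at the centre of its underside.
- pepper: Bystander: dark wooden pepper mill, 58 mm across, 170 mm high; origin at the centre of its underside.
- mug: Bystander: patterned mug, 79 x 115 x 98 mm high; origin at the centre of its underside.
- tongs_grips (a point): Point midway between the two black grips, 15 mm above the origin. The grips run 26 mm to both sides along x, are 30 mm high and 59 mm wide over their outer faces when open. About 6 N on them starts to close the tongs; squeezed only to about 54 mm the tongs can be lifted and carried with open jaws; with the lime between the jaws they are about 42 mm wide.
There are look-alikes about, which are no part of the job. What is shaped like the cover but blue is not meant.

How it is judged:
By the outcome, as a careful person would: the job done as asked, in the order asked, and still so for the second after the job is handed in, while the arm keeps its last pose, push and grip.
It also fails if it takes over 58 s, if anything falls off the work surface, if the arm or the gripper's body presses on something with over 40 N, if the wrist force passes 120 N, or if a joint passes its speed limit or range.

ROBOT

A 6-joint arm with a two-finger parallel gripper is mounted at the origin on a cart in front of the work surface, level with it; the furniture and walls round the work are solid. World frame = base frame: x ahead of the robot, y to its left, z up, the work surface at z = 0. Lengths are in mm, angles in degrees, forces in N, time in s.
With the tool pointing down it reaches from about 350 to 975 mm from the base axis. Payload 4.9 kg.
Tool frame: the origin (TCP) lies at the very end of the fingers, on their centre line; the grasp point (between the pads) lies 19 mm behind it; z points along the fingers, y is the line along which they close (so a half turn about z gives the same grasp; the last joint's range is limited). The gripper opens to 85 mm and grips with 20 to 120 N. Pads are 22 mm wide; open, the fingers measure 114 mm over their backs; the gripper's body (76 mm by 85 mm) begins 54 mm behind the grasp point. The pads swing forward as they close: fully open they stand 13 mm farther back than shut.
Start: joints at [59.645, 3.019, 92.412, -0, 84.569, -6.818], TCP at [249.577, 572.986, 231.304] pointing down, gripper open.
Joint ranges: [-172.51, 172.51], [-57.92, 126.97], [3.15, 148.05], [-58.71, 238.71], [5.1, 150.11], [-179.66, 179.66]. Speed limits (degrees/s): [147.25, 147.25, 180, 180, 180, 180].

INTERFACE

Orientations are given as a 3x3 rotation matrix whose columns are the frame's x, y, z axes.
In Python, from cell import env, solver, readout, imaging, workorder, spotter gives the robot as it stands. Calls block until the motion is done:
- env.move_pose(position, orientation): joint-space move of the TCP to a pose.
- env.move_l(position, feed=150, orientation=None): straight line of the TCP; orientation=None keeps the orientation; feed is the mean speed in mm/s.
- env.set_joints(angles): joint-space move.
- env.move_gripper(opening, strength=None): finger opening in mm; strength is the grip in N (None keeps the last); returns when the fingers have stopped.
- env.dwell(seconds).
- solver.inverse_kinematics(position, orientation): joint angles nearest the present ones, or None.
- readout.observe(): the state.
- imaging.grab_frame(name): name is "scene" or "top" or "wrist"; returns a dict with "pixels" (480x640x3 uint8, red, green, blue), "mtx" (3x3 intrinsics, pixels), "rvec" (rotation vector, rad) and "tvec" (3), from world to camera coordinates, as OpenCV has them. Camera axes: x right, y down, z forward; pixel columns grow to the right and rows downward; lengths in mm; the calibration is good to about 2 mm. A picture is of the moment at which its call begins. There is no depth.
A pose or a line that the arm cannot do raises env.MotionError and nothing moves.
- workorder.hand_in(): hands the job in; it is judged then, once.
Trained networks look in the newest picture that a camera, given by its name, has taken for a name from the list of things; names that differ only in an ending like _2 or _b are one class to them, and where a whole thing is asked for, a point or a joint stands for the part that bears it (a point fixed in the world has none). Each returns a list of dicts, best first, with "p" (0 to 1); they miss things now and then, are a little off and sometimes report something else, mostly with a low value. They report only what shows in the picture. A call takes as long as a camera call. They do not tell look-alikes from the thing itself.
- spotter.look_for(camera, query): "bbox" ([centre column, centre row, width, height] in pixels, round what is visible of it).
The state is a dict: "time_s": time; "qpos": joint angles; "joint_vel": joint speeds; "tau": joint torques, N m; "position": TCP position; "tool_rot": TCP orientation; "force": force on the tool from outside, world axes, zero at the start; "wrist_torque": the same for the moment, N m; "gripper_width": finger opening in mm; "finger_force": force on a finger pad.
Only numpy, scipy, OpenCV 4.12 (cv2) and the standard library are available. Lean on these libraries where they do the work, as an engineer would, in place of code of your own. Each camera call takes 0.05 s, during which the arm holds its last target. There are 200 camera calls.

## Working session

There is one attempt and no reset: what is moved stays moved. The work goes in short steps, each a Python script; the robot and the scene stay as the last script left them, time stands still between calls to the robot, and variables do not carry over. Pictures are saved under pics/ and viewed, at most 10 in all, crops included, and the job is handed in when it is done.

```bash
mkdir -p pics
cat > h.py <<'E'
from cell import env, solver, readout, imaging, workorder, spotter
import numpy as np, cv2
def shot(n,f=None):
    d=imaging.grab_frame(n)
    if f: cv2.imwrite('pics/'+f,d['pixels'][:,:,::-1])
    return d
def ray(d,uv,z):
    R=cv2.Rodrigues(np.array(d['rvec'],float))[0]; t=np.array(d['tvec'],float).reshape(3)
    K=np.array(d['mtx']); v=R.T@np.linalg.inv(K)@np.array([uv[0],uv[1],1.]); c=-R.T@t
    return c+v*(z-c[2])/v[2]
def proj(d,p):
    return cv2.projectPoints(np.array(p,float).reshape(-1,3),np.array(d['rvec'],float),np.array(d['tvec'],float),np.array(d['mtx'],float),None)[0].reshape(-1,2)
def down(yaw): # finger-closing axis (tool y) at angle yaw in the world
    y=np.array([np.cos(yaw),np.sin(yaw),0]); z=np.array([0,0,-1.]); return np.stack([np.cross(y,z),y,z],1)
E
python3 - <<'E'
from h import *
for n in ['top','scene']:
    d=shot(n,n+'1.png')
    R=cv2.Rodrigues(np.array(d['rvec'],float))[0]; print(n,(-R.T@np.array(d['tvec']).reshape(3)).round(),np.array(d['mtx'])[0,0])
    for q in ['board','lime','cover','cover_knob','tongs','tongs_jaws','tongs_grips','salt','pepper','mug']:
        print(q,[(np.round(b['bbox']).tolist(),round(b['p'],2)) for b in spotter.look_for(n,q)])
print(readout.observe())
E
```

```text
top [ -51. -196. 1677.] 498.40292289184106
board [([362.0, 257.0, 73.0, 86.0], 0.96)]
lime [([370.0, 250.0, 38.0, 37.0], 0.2)]
cover [([462.0, 300.0, 38.0, 38.0], 0.64), ([257.0, 288.0, 42.0, 43.0], 0.56)]
cover_knob [([256.0, 288.0, 34.0, 41.0], 0.8), ([370.0, 251.0, 35.0, 38.0], 0.63), ([463.0, 301.0, 41.0, 43.0], 0.59)]
tongs [([275.0, 222.0, 28.0, 64.0], 0.5)]
tongs_jaws [([276.0, 225.0, 33.0, 60.0], 0.51)]
tongs_grips [([273.0, 235.0, 23.0, 38.0], 0.83), ([364.0, 256.0, 71.0, 86.0], 0.19)]
salt [([326.0, 204.0, 11.0, 12.0], 0.47), ([276.0, 225.0, 30.0, 66.0], 0.29)]
pepper [([326.0, 204.0, 12.0, 11.0], 0.69), ([446.0, 242.0, 24.0, 26.0], 0.55)]
mug [([201.0, 193.0, 33.0, 27.0], 0.78)]
scene [ -47. -972.  901.] 498.2058750426683
board [([356.0, 296.0, 138.0, 96.0], 0.96)]
lime []
cover [([361.0, 280.0, 48.0, 52.0], 0.81), ([229.0, 242.0, 44.0, 44.0], 0.59)]
cover_knob [([230.0, 244.0, 47.0, 50.0], 0.86), ([361.0, 280.0, 50.0, 53.0], 0.83)]
tongs [([302.0, 221.0, 76.0, 38.0], 0.83)]
tongs_jaws [([300.0, 221.0, 76.0, 36.0], 0.73)]
tongs_grips [([303.0, 221.0, 81.0, 35.0], 0.71)]
sa
[... 233 characters left out ...]
.45682347e+01, -6.81805408e+00]), 'joint_vel': array([ 0.008773  , -0.01443029, -0.04400092, -0.06276948, -0.14752   ,
       -0.01127392]), 'tau': array([-3.24582516e-05, -3.93718207e+01, -3.70457017e+01, -2.58886403e-04,
        7.81923245e-04,  8.49097773e-06]), 'position': array([249.56959387, 572.99845624, 231.30090971]), 'tool_rot': array([[-9.16801658e-01,  3.99342859e-01, -3.76508619e-05],
       [ 3.99342859e-01,  9.16801659e-01,  1.59109093e-05],
       [ 4.08722807e-05, -4.48454819e-07, -9.99999999e-01]]), 'force': array([-0.64210284,  2.05002997,  0.47212365]), 'wrist_torque': array([ 0.02403662, -0.02839806,  0.00202987]), 'finger_force': 0.0, 'gripper_width': 85.29525656730664}
```

View pics/top1.png

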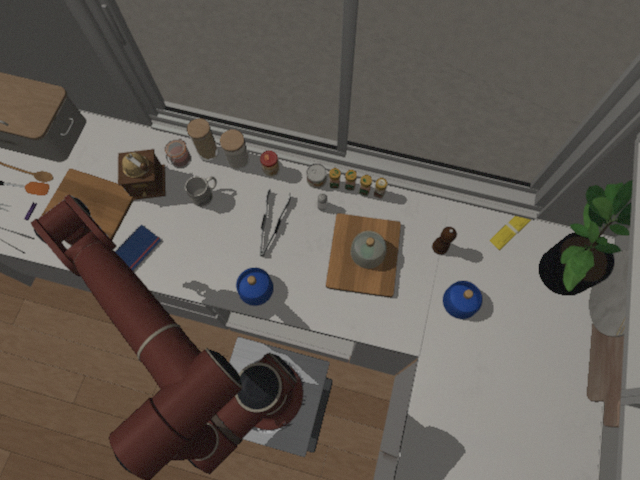

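View pics/scene1.png

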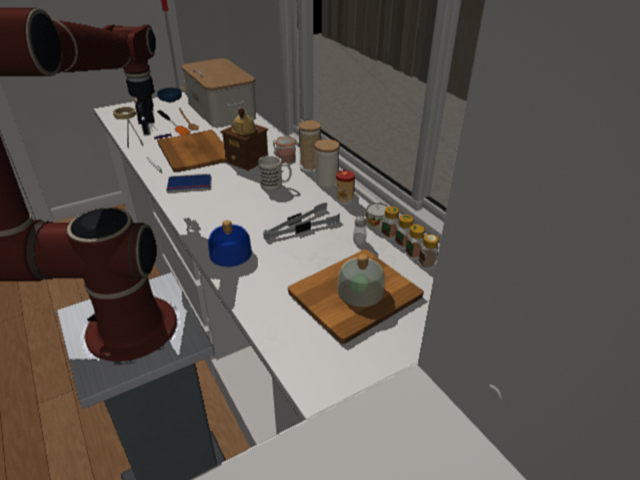

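The top picture shows three things that could be taken for the cover:
- The clear dome on the board, at top (370,250), knob (370,241). In scene it is at (361,280).
- Two blue domes, at top (254,286) and (463,300).

I choose the clear dome. The tongs are at top (275,222), salt (322,202), pepper (445,240) and mug (200,190). Next is a close crop.

Run:
```python
from h import *
a=cv2.imread('pics/top1.png')[175:310,235:415]; a=cv2.resize(a,None,fx=4,fy=4,interpolation=cv2.INTER_CUBIC); cv2.imwrite('pics/crop1.png',a)
b=cv2.imread('pics/scene1.png')[195:345,250:430]; cv2.imwrite('pics/crop2.png',cv2.resize(b,None,fx=4,fy=4,interpolation=cv2.INTER_CUBIC))
d=shot('top')
for n,uv,z in [('board',(364,256),22),('knob',(370,241),130),('salt',(322,202),60),('pep',(445,240),80),('mug',(200,190),60),('tongs',(275,222),20),('blue1',(254,286),60),('blue2',(463,300),60),('edgeL',(215,315),0),('edgeR',(415,352),0)]: print(n,ray(d,uv,z).round())
```

```text
board [ 528. -184.   22.]
knob [ 546. -192.  130.]
salt [673.   8.  60.]
pep [ 635. -439.   80.]
mug [605. 445.  60.]
tongs [571. 156.  20.]
blue1 [316. 147.  60.]
blue2 [ 450. -537.   60.]
edgeL [198. 256.   0.]
edgeR [ 252. -425.    0.]
```

View pics/crop1.png

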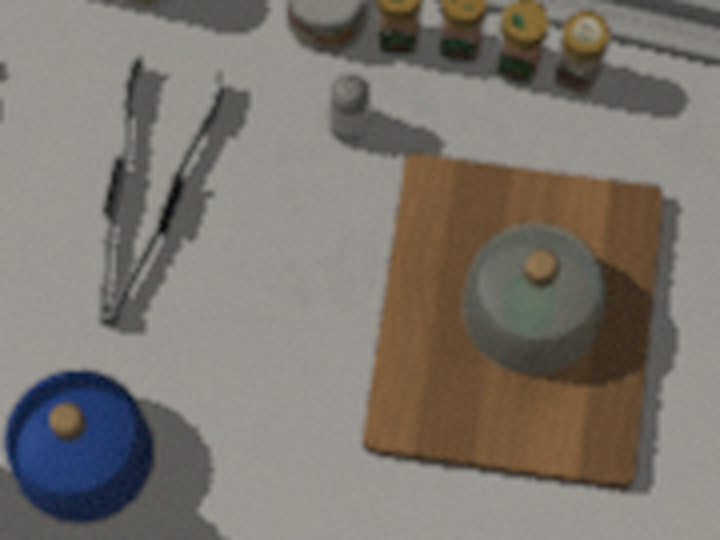

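View pics/crop2.png

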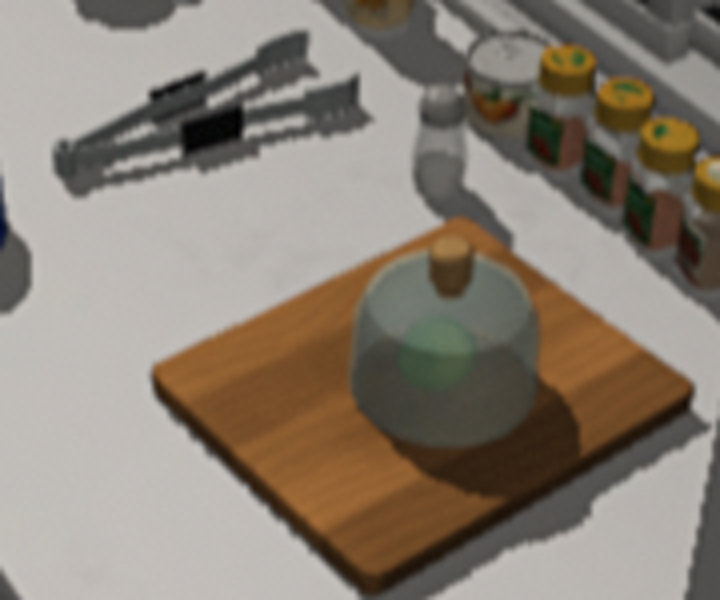

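The crop confirms the choice: a clear dome with the green lime visible inside, and its knob at top px (370,240.5) and scene px (363,261). The tongs' hinge faces the robot at top px (262,254), and the jaws point to +x. Next I triangulate the knob, hover over it and look with the wrist camera.

Run:
```python
from h import *
def P(d):
    return np.array(d['mtx'])@np.hstack([cv2.Rodrigues(np.array(d['rvec'],float))[0],np.array(d['tvec'],float).reshape(3,1)])
t=shot('top'); s=shot('scene')
def tri(a,b):
    X=cv2.triangulatePoints(P(t),P(s),np.array(a,float),np.array(b,float)).ravel(); X=X[:3]/X[3]
    return X.round(1),(proj(t,X)-a).round(1),(proj(s,X)-b).round(1)
print('knob',tri((370.2,241),(362.7,261.2)))
for n,c in [('hinge',(110,318)),('gripL',(116,190)),('gripR',(174,205)),('jawL',(138,62)),('jawR',(220,78)),('bTL',(404,155)),('bTR',(660,187)),('bBL',(366,449)),('bBR',(632,485))]:
    print(n,ray(t,(235+c[0]/4,175+c[1]/4),22).round())
X=tri((370.2,241),(362.7,261.2))[0]
env.move_pose([X[0]-40,X[1],330],down(np.pi/2))
d=shot('wrist','w1.png'); print(readout.observe()['time_s'],proj(d,X))
for q in ['cover','cover_knob','lime']: print(q,[(np.round(b['bbox'],1).tolist(),round(b['p'],2)) for b in spotter.look_for('wrist',q)])
```

```text
knob (array([ 550.3, -192.2,  118.3]), array([[-0.1,  0.1]]), array([[ 0.1, -0. ]]))
hinge [441. 161.  22.]
gripL [558. 193.  22.]
gripR [558. 138.  22.]
jawL [685. 212.  22.]
jawR [689. 134.  22.]
bTL [658. -49.  22.]
bTR [ 688. -279.   22.]
bBL [384. -86.  22.]
bBR [ 412. -313.   22.]
4.1667 [[318.13096388 241.62607009]]
cover [([609.5, 34.6, 57.8, 69.2], 0.87), ([39.3, 140.0, 78.6, 117.4], 0.75), ([318.1, 221.1, 114.1, 111.6], 0.74)]
cover_knob [([609.8, 38.0, 58.1, 65.9], 0.94), ([39.0, 140.9, 77.4, 119.9], 0.73), ([316.9, 221.6, 113.8, 115.5], 0.66)]
lime [([320.9, 195.8, 216.8, 252.1], 0.51)]
```

View pics/w1.png

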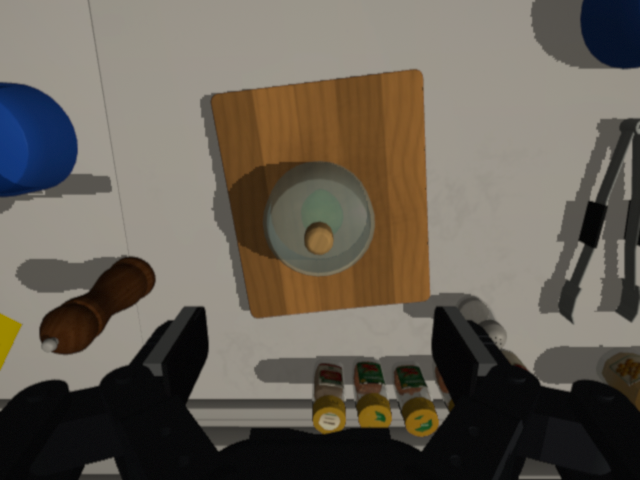

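Wrist view: the clear dome's knob is at px (319,238), against a predicted (318,242), so the estimate agrees to about 4 mm. It gives the knob centre at about (550,-192,120). I'll grasp it and carry the cover to the free worktop at about (425,35).

Run:
```python
from h import *
O=down(np.pi/2); x,y=550,-192
env.move_gripper(60,40)
env.move_pose([x,y,190],O)
env.move_l([x,y,107],120); print(readout.observe()['force'])
env.move_gripper(20,40); o=readout.observe(); print(o['gripper_width'],o['finger_force'],o['force'],o['position'],o['time_s'])
if 24<o['gripper_width']<32:
    env.move_l([x,y,207],120); o=readout.observe(); print(o['gripper_width'],o['force'])
    env.move_l([425,35,207],220)
    shot('scene','s2.png')
    env.move_l([425,35,90],150); print(readout.observe()['force'])
print(readout.observe()['time_s'])
```

```text
[-0.13495106 -0.62611942  0.08372059]
26.46827665819795 39.65776504672249 [ 0.12852953 -1.65099075  3.08026973] [ 550.65853532 -192.45382389  108.1942916 ] 6.5583
26.33684195209115 [ 0.2881812   0.12220118 -2.21702889]
[-0.03912543  0.57577985 -2.54717169]
9.85
```

Run:
```python
from h import *
for z in np.arange(88,80,-1):
    env.move_l([425,35,z],40); f=readout.observe()['force'][2]; print(z,round(f,2))
    if f>1: break
env.move_gripper(60); env.move_l([425,35,200],200)
# view of the lime: camera sat well at TCP offset (-40,0) from target
env.move_pose([500,-195,330],down(np.pi/2)); d=shot('wrist','w2.png')
for q in ['lime']: print(q,[(np.round(b['bbox'],1).tolist(),round(b['p'],2)) for b in spotter.look_for('wrist',q)])
p=d['pixels'].astype(int); m=((p[:,:,1]>p[:,:,0]+15)&(p[:,:,1]>p[:,:,2]+15)).astype(np.uint8); m[330:]=0
n,l,st,c=cv2.connectedComponentsWithStats(m); k=1+np.argmax(st[1:,4]); print(st[k],c[k])
cs,_=cv2.findContours((l==k).astype(np.uint8),0,1); W=np.array([ray(d,q,46)[:2] for q in max(cs,key=len)[:,0]]); 
print(cv2.fitEllipse(W.astype(np.float32)))
print(readout.observe()['time_s'])
# tongs view
env.move_pose([520,165,330],down(np.pi/2)); d=shot('wrist','w3.png')
for q in ['tongs','tongs_grips']: print(q,[(np.round(b['bbox'],1).tolist(),round(b['p'],2)) for b in spotter.look_for('wrist',q)])
print(readout.observe()['time_s'])
a=np.hstack([cv2.imread('pics/w2.png')[::1,::1],cv2.imread('pics/w3.png')]); cv2.imwrite('pics/w23.png',cv2.resize(a,(800,300)))
```

```text
88 -1.74
87 -2.79
86 -1.59
85 6.73
lime [([324.0, 226.0, 42.7, 49.2], 0.77), ([597.5, 230.0, 77.1, 201.4], 0.33), ([481.9, 332.1, 55.0, 58.9], 0.3)]
[ 309  201   35   47 1113] [326.66307278 223.60107817]
((541.3033447265625, -184.48977661132812), (35.13585662841797, 54.50197219848633), 99.69647216796875)
13.1667
tongs [([328.0, 215.7, 66.3, 209.4], 0.65)]
tongs_grips [([329.6, 214.9, 72.8, 208.2], 0.57), ([16.1, 206.9, 32.1, 52.1], 0.22)]
14.6667
```

View pics/w3.png

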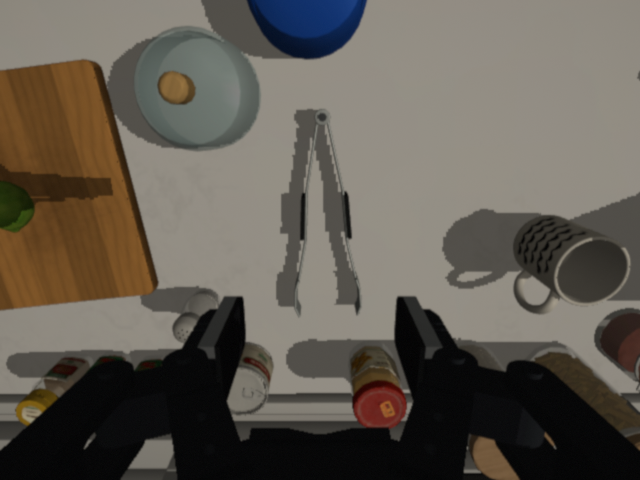

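View pics/w2.png

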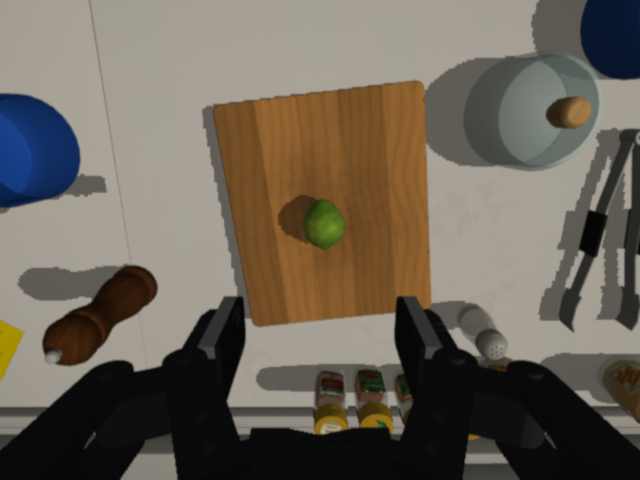

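w2: the lime lies alone at px (324,225), and the clear cover stands upright on the worktop. w3: tongs hinge at (322,117), grips at (303,216) and (347,214), jaw ends at (297,308) and (359,308). I'll refine both poses.

Run:
```python
from h import *
d=shot('wrist')  # same pose as w3
for uv,z in [((322,117),30),((303,216),28),((347,214),28),((297,308),28),((359,308),28)]: print('tong',uv,ray(d,uv,z).round(1))
a=cv2.cvtColor(d['pixels'],cv2.COLOR_RGB2HSV)
dark=(d['pixels'].max(2)<45).astype(np.uint8); dark[:185]=0; dark[245:]=0; dark[:,:290]=0; dark[:,360:]=0
n,l,st,c=cv2.connectedComponentsWithStats(dark)
print([(st[i].tolist(),c[i].round(1).tolist(),ray(d,c[i],22).round(1).tolist()) for i in range(1,n) if st[i,4]>40])
b=cv2.imread('pics/w2.png'); h=cv2.cvtColor(b,cv2.COLOR_BGR2HSV)
m=((h[:,:,0]>30)&(h[:,:,0]<75)&(h[:,:,1]>110)).astype(np.uint8); m[:190]=0; m[260:]=0; m[:,:290]=0; m[:,360:]=0
n,l,st,c=cv2.connectedComponentsWithStats(m); k=1+np.argmax(st[1:,4]); print(st[k],c[k])
cs,_=cv2.findContours((l==k).astype(np.uint8),0,1); C=max(cs,key=len)[:,0]; print(cv2.fitEllipse(C))
# camera of w2 = this camera shifted by (500-520,-195-165,0)
R=cv2.Rodrigues(np.array(d['rvec'],float))[0]; d['tvec']=np.array(d['tvec']).reshape(3)-R@np.array([-20,-360,0.])
W=np.array([ray(d,q,46)[:2] for q in C],np.float32); print(cv2.fitEllipse(W), ray(d,(324,225),46), d['mtx'][0])
```

```text
tong (322, 117) [445.9 167.5  30. ]
tong (303, 216) [558.  144.8  28. ]
tong (347, 214) [555.7 197.   28. ]
tong (297, 308) [679.6 135.3  28. ]
tong (359, 308) [679.8 214.7  28. ]
[([301, 193, 4, 46, 162], [302.4, 215.3], [558.7, 143.9, 22.0]), ([344, 193, 7, 45, 166], [347.2, 215.3], [558.9, 197.7, 22.0])]
[ 304  200   41   49 1489] [323.402955   224.03357958]
((323.4298095703125, 224.03675842285156), (39.390010833740234, 46.46947479248047), 169.83773803710938)
((543.4418334960938, -191.06019592285156), (45.173728942871094, 55.2429084777832), 98.54764556884766) [ 544.07457892 -190.43015455   46.        ] [386.44478576   0.         319.55275509]
```

Run:
```python
from h import *
th=0.031; O=down(np.pi/2+th); x,y=558.5,170.8
env.move_gripper(85,20)
env.move_pose([x,y,90],O); env.move_l([x,y,15],100); env.move_l([x,y,4],30); o=readout.observe(); print(o['force'],o['position'])
env.move_gripper(53,20); o=readout.observe(); print(o['gripper_width'],o['finger_force'],o['force'],o['position'])
env.move_l([x,y,24],40); env.dwell(.2); o=readout.observe(); print(o['gripper_width'],o['finger_force'],o['force'],o['time_s'])
env.move_l([x,y,200],120); env.dwell(.2); o=readout.observe(); print(o['gripper_width'],o['finger_force'],o['force'],o['wrist_torque'],o['time_s'])
shot('wrist','w4.png'); shot('scene','s4.png')
a=np.hstack([cv2.imread('pics/w4.png'),cv2.imread('pics/s4.png')]); cv2.imwrite('pics/v4.png',cv2.resize(a,(800,300),interpolation=cv2.INTER_AREA))
```

```text
[0.03207512 1.42917198 0.91602248] [558.29935012 170.76344808   3.72199685]
52.96344596089796 7.881045193062164 [-0.16196853 -0.36032168  5.75904899] [559.61096238 171.0441194    5.22204798]
52.738248445636835 6.569853615219472 [-0.3116387   0.76387103 -1.66842404] 18.7333
53.061393341396375 6.571054298401577 [-0.98977682 -0.02392119 -1.15875729] [ 0.0293894  -0.00189203  0.02830435] 20.55
```

View pics/v4.png

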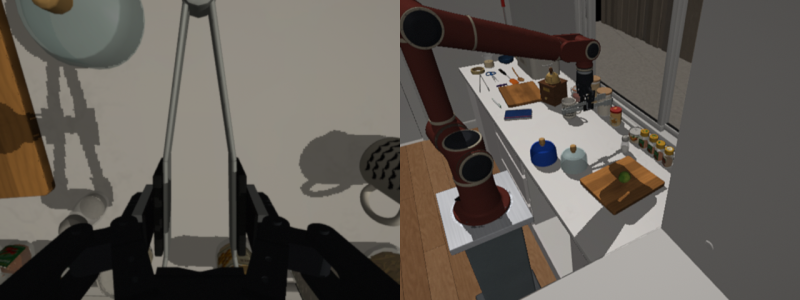

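Run:
```python
from h import *
# tilt check: hinge as it lay, moved up by the lift
d=shot('wrist'); 
for dz in (-15,0,15): print(dz,proj(d,[445.9,167.5,30+195+dz]))
g=cv2.imread('pics/w4.png'); cv2.imwrite('pics/c4.png',cv2.resize(g[0:60,260:380],None,fx=5,fy=5))
th=np.radians(9); L=np.array([543.5,-191.]); G=L-105*np.array([np.cos(th),np.sin(th)]); print(G)
O=down(np.pi/2+th)
print(solver.inverse_kinematics([G[0],G[1],35],O))
env.move_l([G[0],G[1],200],220,O); env.move_l([G[0],G[1],110],150); env.dwell(.2)
o=readout.observe(); print(o['gripper_width'],o['finger_force'],o['position'],o['time_s'])
a=shot('wrist')['pixels'][:,:,::-1]; s=shot('scene')['pixels'][200:380,250:490,::-1]
cv2.imwrite('pics/v5.png',np.hstack([cv2.resize(a,(400,300),interpolation=cv2.INTER_AREA),cv2.resize(s,(400,300),interpolation=cv2.INTER_CUBIC)]))
```

```text
-15 [[317.20408045  -9.12202107]]
0 [[316.85097284 -26.59931901]]
15 [[316.3814298  -49.83966685]]
[ 439.79272424 -207.42561883]
[-3.40279769e+01 -3.86450016e+00  1.19362738e+02 -2.54444375e-14
  6.45017624e+01 -1.33027977e+02]
53.2108753032826 6.572057306620991 [ 440.64123376 -207.96682402  111.46497132] 23.6
```

View pics/v5.png

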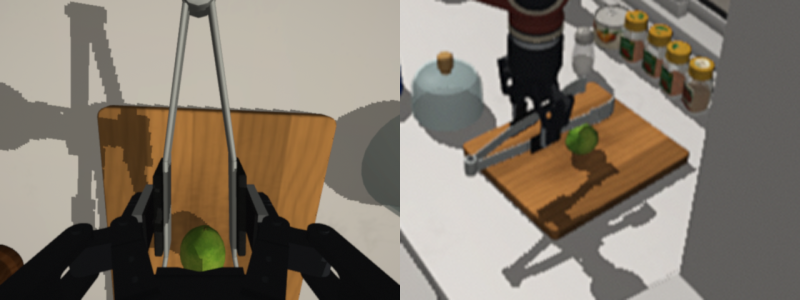

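v5: the tongs' open jaws are above the lime. The hinge shows at wrist row about 5, where a level hold predicts about -27, so the tongs seem pitched nose-up. I'll quantify this by projecting a model into both views.

```bash
cat >> h.py <<'E'
def tongs_pts(pitch,o,zoff=5,w=40): # nose-up pitch about the grip axis; hinge top, jaw ends (right,left; mid height), in world
    T=np.array(o['tool_rot']); p=np.array(o['position']); yv=T[:,1]; zu=-T[:,2]; xv=np.cross(yv,zu)
    c,s=np.cos(pitch),np.sin(pitch); X=xv*c+zu*s; Z=-xv*s+zu*c; piv=p+zu*19
    f=lambda a,b,h: piv+X*a+yv*b+Z*(h-19-zoff)
    return np.array([f(-115,0,30),f(-115,0,15),f(130,-w,15),f(130,w,15)])
E
python3 - <<'E'
from h import *
o=readout.observe(); w=shot('wrist'); s=shot('scene')
for a in (0,5,10,15): 
    P=tongs_pts(np.radians(a),o); print(a,'wrist',proj(w,P[:1]).round(0).tolist(),'scene',proj(s,P).round(0).tolist())
g=s['pixels'][200:330,270:420,::-1]; cv2.imwrite('pics/v6.png',cv2.resize(g,None,fx=5,fy=4.6,interpolation=cv2.INTER_CUBIC))
p=w['pixels'][:40,290:350].mean(2); print(p[::3,::5].round().astype(int))
print(o['wrist_torque'],o['force'])
E
```

```text
0 wrist [[316.0, -38.0]] scene [[290.0, 295.0], [290.0, 299.0], [379.0, 265.0], [357.0, 250.0]]
5 wrist [[316.0, -25.0]] scene [[290.0, 298.0], [291.0, 302.0], [380.0, 261.0], [357.0, 246.0]]
10 wrist [[316.0, -11.0]] scene [[291.0, 301.0], [292.0, 305.0], [380.0, 258.0], [357.0, 243.0]]
15 wrist [[317.0, 4.0]] scene [[291.0, 304.0], [293.0, 308.0], [380.0, 254.0], [357.0, 239.0]]
[[165  51 129 140 145 143 144 148 152 144 104 158]
 [173  77  68 132 137 139 142 148 150  91 152 174]
 [168 124  64  59 103 132 137 116  86  81 152 173]
 [159 138 125  48  50  64  67  66  72  68 147 169]
 [140 146 119  47  47  48  56  65  70  60 142 152]
 [118 152 110  47  47  50  57  62  47  54 136 147]
 [101 159 108  47  48  50  55  47  45  50 129 145]
 [ 92 163 105  46  46  46  46  46  46  48 122 149]
 [ 89 163 103  98  47  45  47  46  76  48 115 150]
 [ 90 164 101 181 157  81  85 153 182  48 109 153]
 [ 96 163 101 182 182 182 182 182 182  52 101 155]
 [103 160  95 182 183 182 182 182 183  66  94 156]
 [109 157  97 182 183 183 183 183 183  87  87 155]
 [116 154 110 182 183 183 182 183 183 113  80 156]]
[-0.02250231 -0.02772282 -0.03398581] [-0.23005494 -0.19862848 -1.36014539]
```

The scene view (hinge about (292,297), jaw end (377,264)) matches level tongs to within about 3°. The wrist discrepancy comes from the hinge's smaller height, seen up close. The lime is centred between the arms, so I descend with a force check and squeeze.

Run:
```python
from h import *
th=np.radians(9); G=np.array([543.5,-191.])-105*np.array([np.cos(th),np.sin(th)])
ok=True; f0=readout.observe()['force']
for z in (75,60,50,42,36):
    env.move_l([G[0],G[1],z],60); f=readout.observe()['force']-f0; print(z,f.round(2))
    if np.linalg.norm(f)>4: ok=False; print('contact'); break
if ok:
    env.move_gripper(30,40); o=readout.observe(); print(o['gripper_width'],o['finger_force'],o['force'],o['position'],o['time_s'])
    d=shot('scene')
    for q in ['lime']: print([(np.round(b['bbox'],1).tolist(),round(b['p'],2)) for b in spotter.look_for('scene',q)])
```

```text
75 [0.7  0.59 1.58]
60 [1.12 0.84 1.44]
50 [0.4  1.18 0.77]
42 [0.45 0.6  1.17]
36 [0.29 0.18 1.39]
40.796241421487586 40.38953483104706 [-1.28792194  0.73536897 -1.17356256] [ 439.90398374 -207.49745536   36.22681305] 26.0333
[([358.6, 283.9, 20.5, 20.4], 0.51)]
```

Run:
```python
from h import *
th=np.radians(9); G=np.array([543.5,-191.])-105*np.array([np.cos(th),np.sin(th)])
env.move_l([G[0],G[1],66],50); o=readout.observe(); print(o['gripper_width'],o['force'])
env.move_l([G[0],G[1],187],80); env.dwell(1); o=readout.observe(); print(o['gripper_width'],o['finger_force'],o['force'],o['position'],o['time_s'])
d=shot('scene')
print([(np.round(b['bbox'],1).tolist(),round(b['p'],2)) for b in spotter.look_for('scene','lime')],proj(d,[543.5,-191,197]),proj(d,[543.5,-191,46]))
cv2.imwrite('pics/v7.png',cv2.resize(d['pixels'][120:360,200:520,::-1],(800,600),interpolation=cv2.INTER_CUBIC))
```

```text
41.124347096114754 [ 0.269118   -0.09230824 -1.72525003]
40.79047062151194 40.57051599025726 [ 0.50827341 -1.12235938 -2.7570053 ] [ 439.77789187 -207.42472506  186.99225233] 29.55
[([362.5, 234.9, 19.3, 20.2], 0.63)] [[362.1251606  236.32021261]] [[358.76212621 283.4810243 ]]
```

View pics/v7.png

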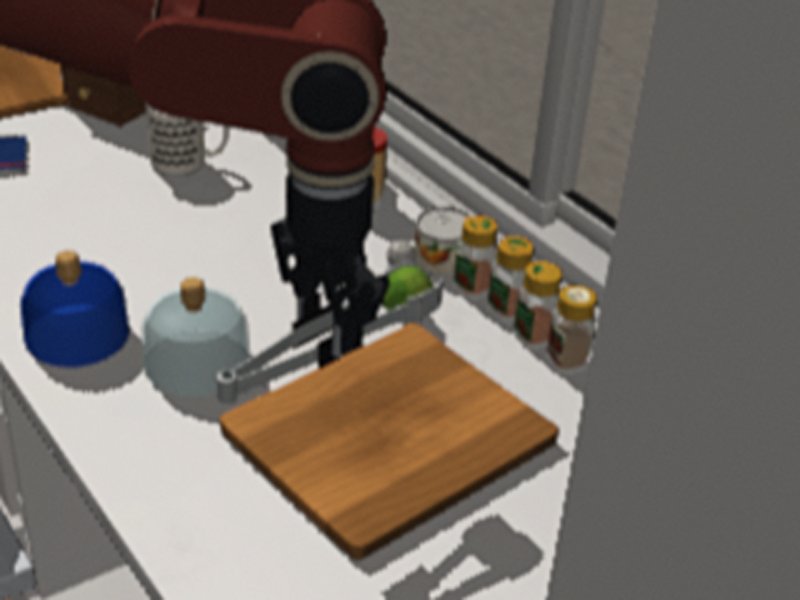

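The picture shows the lime held in the tongs at scene px (362,235), which matches the predicted 15 cm lift (362,236). The cover stands upright on the bare worktop at scene px about (278,257), clear of the board. I'm handing in.

```bash
python3 -c "
from h import *
print(workorder.hand_in())"
```

```text
the job is handed in; nothing more can be done
None
```

I handed the job in at about 30 s of the 58 s: the clear cover stands upright on the bare worktop clear of the board, the lime is held still in the tongs about 15 cm above the board, and I left the salt, pepper and mug alone; no verdict was returned.

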